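# Spin the brake disc and stop it on its mark

### The arm

A 6-joint arm with a two-finger parallel gripper is mounted at the origin on the work surface. World frame = base frame: x ahead of the robot, y to its left, z up, the work surface at z = 0. Lengths are in mm, angles in rad, forces in N, time in s.
With the tool pointing down it reaches from about 350 to 800 mm from the base axis. Payload 7.3 kg.
Tool frame: the origin (TCP) lies midway between the tips of the shut fingers; the grasp point (between the pads) lies 19 mm behind it (bot.grasp_offset is the distance from the TCP to the grasp point, in mm); z points along the fingers, y is the direction in which the jaws open and shut (so a half turn about z gives the same grasp; the last joint's range is limited). The gripper opens to 85 mm and grips with 20 to 120 N. Pads are 22 mm wide; open, the fingers measure 114 mm over their backs; the gripper's body (76 mm by 85 mm) begins 54 mm behind the grasp point. The pads swing forward as they close: fully open they stand 13 mm farther back than shut.
Start: joints at [-1.411, 0.342, 1.524, -0, 1.275, -0.146], TCP at [158.077, -500.656, 231.322] pointing down, gripper open.
Joint ranges: [-2.53, 2.53], [-0.77, 2.02], [0.04, 2.7], [-1, 4.14], [0.28, 2.66], [-3.11, 3.11]. Speed limits (rad/s): [2.57, 2.57, 3.14, 3.14, 3.14, 3.14].

### API

Orientations are given as a rotation vector (axis times angle).
In Python, from bench import bot gives the robot as it stands. The module is installed in compiled form; this text tells all that it offers.
- The arm moves only by the shell command python3 -m jog 'ROWS' [FORCE]. ROWS is a JSON object of lists of equal length, an entry for each row: "dp": the shift along the tool's x, y, z in units of 40 mm (1.0 is 40 mm), a list of three; "angular": the turn, a rotation vector about the tool's x, y, z in units of 8 degrees (1.0 is 8 degrees), a list of three; "fingers": the closure in counts, from 0 (fully open) to 255 (shut). In form: {"dp": [[dx, dy, dz], ...], "angular": [[wx, wy, wz], ...], "fingers": [fingers, ...]}. A call has 1 to 8 rows; each row shifts and turns the pose as measured when the row begins, along the tool's axes as they then stand; what a row does not reach is not made up. A row lasts 1/10 s, in which the tool goes at most 50 mm and 8.59 degrees, less where a joint would pass 70% of its speed; a pose out of reach is approached as far as the arm can. A call is refused whole if a number of a shift passes 1 or a number of a turn 1, either way. A call with a gripper value outside its range is refused whole. The fingers move at their own pace and stop on an object; FORCE is the grip in N (left out, the last holds). Time passes only in rows, so rows that do not move let the fingers close. It gives the time, the measured TCP pose, the force and the opening at its end, in the units of the state.
- bot.observe(): the state, without advancing time (a new reading comes with each control period).
- bot.camera(name): name is "scene" or "top" or "wrist"; returns a dict with "pixels" (400x640x3 uint8, red, green, blue), "z_map" (400x640 float32, mm along the optical axis (not along the pixel's ray), 0 where there is no reading), "vfov" (degrees; the focal length in pixels is half the picture's height over the tangent of half this angle, whatever the lens; pixels are square), "cx", "cy" (the principal point, pixels), "position" and "rotation" of the camera in the world; the wrist camera has in their place "tool_from_camera" (4x4, takes a point from camera to tool coordinates, whose origin is the TCP and whose axes are the flange's). Camera axes: x right, y up, looking along -z (the intrinsics and any distortion apply to the point x, -y, -z); pixel columns grow to the right and rows downward; lengths in mm; the calibration is good to about 2 mm. A picture is of the moment at which its call begins: read the wrist's pose just before it.
- bot.sign_off(): hands the job in, once; it reports no verdict.
Trained networks look in the newest picture that a camera, given by its name, has taken for a name from the list of things; names that differ only in an ending like _2 or _b are one class to them, and where a whole thing is asked for, a point or a joint stands for the part that bears it (a point fixed in the world has none). Each returns a list of dicts, best first, with "score" (0 to 1); they miss things now and then, are a little off and sometimes report something else, mostly with a low value. They report only what shows in the picture. A call takes as long as a camera call.
- bot.search_frame(camera, thing): "centre" ([x, y, z] in mm, in the coordinates of the camera as it stood for that picture, good to about 4 mm: the middle of the surface that is visible of it).
- bot.regions_of(camera, thing): "pixels" (400x640 bool, what is visible of it).
The state is a dict: "clock": time; "q": joint angles; "dq": joint speeds; "tau": joint torques, N m; "position": TCP position; "tcp_rot": TCP orientation; "force": force on the tool from outside, world axes, zero at the start; "wrist_torque": the same for the moment, N m; "finger_gap": finger opening in mm.
Only numpy, scipy, OpenCV 4.12 (cv2) and the standard library are available. Lean on these libraries where they do the work, as an engineer would, in place of code of your own. Each camera call takes 0.05 s, during which the arm holds its last target.

### The job

Check that the brake disc on the hub stand runs free: flick one of its studs so that the disc spins by itself and the clip on its rim coasts past the fixed pointer at least once with nothing touching the disc. Then brake the still turning disc with a light fingertip so that the clip stops at the pointer, within about a finger's width either way (do not stop it elsewhere and drag it round, and do not pull the disc up off its seat). Finish holding it there, still, with the fingertip resting on the disc, and leave the mug, the can and the screwdriver where they are.

Things in the scene. Friction and masses are not known exactly. Their poses are not given: they have to be found in the camera images.
- disc_centre (a point): on the upright axis of a 2 kg steel brake disc lying flat, level with its flat ring face (about 88 mm above the bench). Disc 240 mm across, 23 mm thick; ring face from 70 to 120 mm radius. Inside it a dark hat stands 12 mm above the face, with a cap 52 mm across to 20 mm. Turns freely without stops; spun, it coasts about 10 s, losing some 10 % of its speed plus 0.1 rad/s each second
- stud (a point): foot of one of four alike upright steel studs on the hat, 50 mm from the axis, 90 degrees apart: 12 mm in diameter, rising from 12 to 36 mm above the ring face (this point is 12 mm above it). This stud is 45 degrees counter-clockwise of the clip, seen from above
- disc (a joint): angle of the disc in rad, counter-clockwise positive seen from above, not wrapped (keeps counting over turns). 0 and every whole turn: the clip is exactly at the pointer. The start lies between 0.9 and 5.4
- mark (a point): outer end of the clip, 128 mm from the axis, 3 mm above the ring face. The clip is the only bar on the ring face: a dark steel bar 50 mm long (78 to 128 mm radius), 10 mm wide, 6 mm high, lying radially and bent down over the rim
- pointer (a point): tip of the fixed pointer, 132 mm from the axis, 91 mm above the bench: a small steel point on a 14 x 20 mm dark post beside the disc (post centre 158 mm from the axis, top 94 mm above the bench), pointing at the disc's rim. It can be on any side of the disc. When the clip is exactly at it the two points are 4 mm apart
- mount (a joint): height of the disc on its rubber seat in m: about 0 at rest (within 2 mm), negative pressed down, positive pulled up. Pressed down, it gives about 1 mm for each 4 N, 10 mm at most; a few newtons of fingertip on the ring face stop the disc almost at once
- mug_mid (a point): middle of a white mug, 80 mm wide, 90 mm high, loose; leave alone
- can_mid (a point): middle of a plain metal spray can, 54 mm wide, 160 mm high, loose; leave alone
- screwdriver: screwdriver lying on the bench beyond the disc, loose; leave alone

How it is judged (in metres and radians):
On the way, in this order (a step that is already met when the one before it is completed fails the run):
1. the disc spins by itself (faster than 0.4 rad/s, fingers off) after the clip has gone past the pointer (contact force between the fingers and disc below 0.05 N and ((value of joint disc above 6.7 rad and velocity of joint disc above 0.4 rad/s) or (value of joint disc below -0.42 rad and velocity of joint disc below -0.4 rad/s))), for 0.2 s.
2. a fingertip has stopped the disc with the clip at the pointer (within 17 mm, tip to tip) (contact force between the fingers and disc above 0.5 N and velocity of joint disc between -0.05 and 0.05 rad/s and horizontal distance between mark and pointer below 0.017 m), for 0.2 s.
At the end, for the whole second after the job is handed in: the fingers rest on the disc with more than 0.5 N, the disc is still (under 0.05 rad/s), and the clip's outer end is within 17 mm of the pointer's tip, seen from above (all of step 2); the arm keeps its last pose, push and grip.
It fails at once if the disc, once round past the pointer, is stopped or handled at a standstill by the fingers more than 32 mm from the pointer (contact force between the fingers and disc above 0.5 N and velocity of joint disc between -0.03 and 0.03 rad/s and horizontal distance between mark and pointer above 0.032 m and (value of joint disc above 6.7 rad or value of joint disc below -0.42 rad)).
It fails at once if the disc is pulled up off its seat (value of joint mount above 0.006 m).
It fails at once if the disc is pressed hard down, more than 8.5 mm into its seat (about 34 N) (value of joint mount below -0.0085 m).
It fails at once if the mug, the can or the screwdriver is disturbed (moved over 20 mm) (distance of any of mug_mid, can_mid, screwdriver from where it was at the start of the episode above 0.02 m).
It also fails if it takes over 48 s, if anything falls off the work surface, if the arm or the gripper's body presses on something with over 40 N, if the wrist force passes 120 N, or if a joint passes its speed limit or range.

## Working session

There is one attempt and no reset: what is moved stays moved. The work goes in short steps, Python scripts to look and compute and a shell command to move; the robot and the scene stay as the last step left them, time stands still between calls to the robot, and variables do not carry over. Pictures are saved under pics/ and viewed, and the job is handed in when it is done.

```bash
mkdir -p pics; ls; python3 - <<'E'
from bench import bot
import cv2, numpy as np
s=bot.observe(); print({k:np.round(v,3).tolist() for k,v in s.items()})
for n in ["scene","top"]:
    c=bot.camera(n)
    cv2.imwrite(f"pics/{n}0.png",c["pixels"][:,:,::-1])
    print(n,c["vfov"],c["cx"],c["cy"],c["position"],np.array(c["rotation"]).tolist(),[k for k in c])
    R=np.array(c["rotation"])
    for t in ["disc_centre","stud","mark","pointer","mug_mid","can_mid","screwdriver"]:
        r=bot.search_frame(n,t)
        print(t,[(round(x["score"],2),np.round(R@np.array(x["centre"])+c["position"],1).tolist() if R.shape==(3,3) else x["centre"]) for x in r[:5]])
print(bot.observe()["clock"])
E
```

```text
pics
{'clock': 0.0, 'q': [-1.411, 0.343, 1.525, 0.0, 1.275, -0.146], 'dq': [-0.0, 0.0, 0.001, -0.0, 0.001, 0.0], 'tau': [-0.003, -43.368, -24.601, -0.0, 0.008, -0.0], 'position': [158.013, -500.228, 230.612], 'tcp_rot': [-3.103, -0.478, -0.0], 'force': [0.441, -0.16, -0.086], 'wrist_torque': [0.0, -0.01, 0.021], 'finger_gap': 85.526}
scene 42.99801658726259 311.7757942691001 199.8505183113182 [1281.06513162  461.27642219  982.14172691] [0.4204143053680619, 0.8067352450604695, 2.044123393469823] ['pixels', 'z_map', 'vfov', 'cx', 'cy', 'position', 'rotation']
disc_centre [(0.6, [1.2, 59.8, -1274.9])]
stud [(0.76, [4.4, 55.8, -1275.6]), (0.43, [-204.1, 211.5, -1399.7])]
mark [(0.76, [3.2, 59.4, -1279.8]), (0.63, [-202.2, 212.4, -1400.8])]
pointer [(0.72, [14.3, 36.1, -1255.8]), (0.64, [-202.5, 212.2, -1401.0])]
mug_mid [(0.82, [340.5, -115.7, -1156.5])]
can_mid [(0.67, [-205.1, 211.0, -1400.0])]
screwdriver [(0.79, [-161.3, -162.3, -1159.8]), (0.59, [-205.7, 209.5, -1400.9]), (0.15, [2.8, 54.8, -1276.8])]
top 47.801916229536815 326.4667266255053 204.56767524094116 [ 490.89785583   -8.72705317 1270.88004785] [0.062090926983568336, -0.05990878433439513, -1.5541343803121392] ['pixels', 'z_map', 'vfov', 'cx', 'cy', 'position', 'rotation']
disc_centre [(0.65, [62.5, -82.0, -1181.9])]
stud [(0.64, [64.6, -80.8, -1180.3]), (0.53, [48.7, -67.2, -1181.7])]
mark [(0.85, [55.9, -79.3, -1180.8])]
pointer [(0.73, [61.7, -81.7, -1179.7]), (0.62, [50.8, -65.8, -1183.5])]
mug_mid [(0.66, [-364.6, -95.4, -1234.3]), (0.43, [59.7, -82.2, -1182.4]), (0.4, [44.6, -66.0, -1185.0])]
can_mid [(0.97, [331.7, -117.5, -1107.9])]
screwdriver [(0.64, [52.1, 217.9, -1267.6])]
0.8
```

View pics/scene0.png

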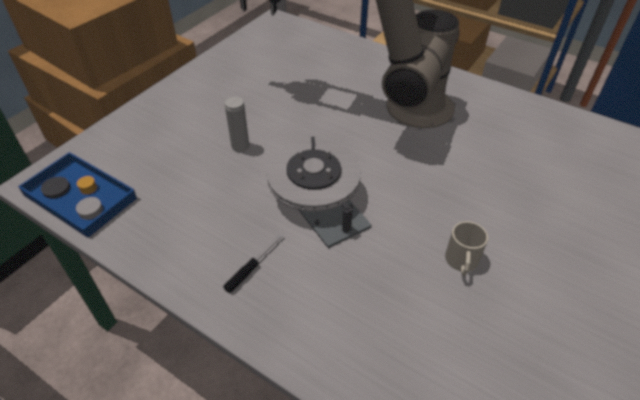

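View pics/top0.png

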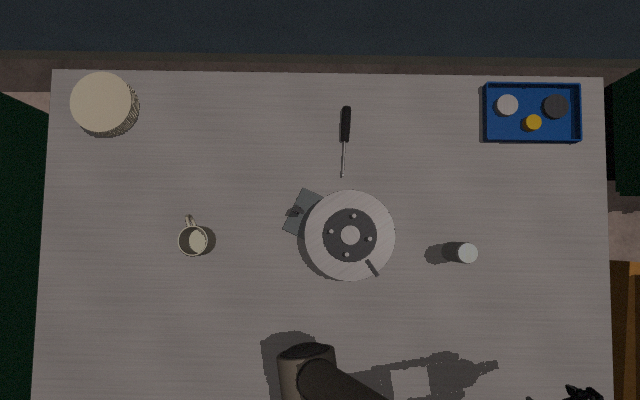

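```bash
cat > h.py <<'E'
import numpy as np, cv2
from scipy.spatial.transform import Rotation as Ro
POS=np.array([490.898,-8.727,1270.880]); RV=[0.062090926983568336,-0.05990878433439513,-1.5541343803121392]
R=Ro.from_rotvec(RV).as_matrix(); f=200/np.tan(np.radians(47.801916229536815/2)); cx,cy=326.4667,204.5677
def pix2w(u,v,z):
    d=R@np.array([(u-cx)/f,-(v-cy)/f,-1.]); return POS+d*(z-POS[2])/d[2]
def w2pix(p):
    c=R.T@(np.asarray(p,float)-POS); return np.array([cx+f*c[0]/-c[2], cy-f*c[1]/-c[2]])
E
python3 - <<'E'
from h import *
im=cv2.imread("pics/top0.png")
c=im[170:310,260:420]; cv2.imwrite("pics/crop0.png",cv2.resize(c,None,fx=5,fy=5,interpolation=cv2.INTER_CUBIC)[:600,:800])
for u,v,z in [(349.5,235,88),(350,235.5,108),(372,268,91),(294,211,94)]: print(u,v,pix2w(u,v,z).round(1))
E
```

```text
349.5 235 [504.3 -67.8  88. ]
350 235.5 [502.8 -68.1 108. ]
372 268 [ 419.8 -127.1   91. ]
294 211 [564.5  78.2  94. ]
```

View pics/crop0.png

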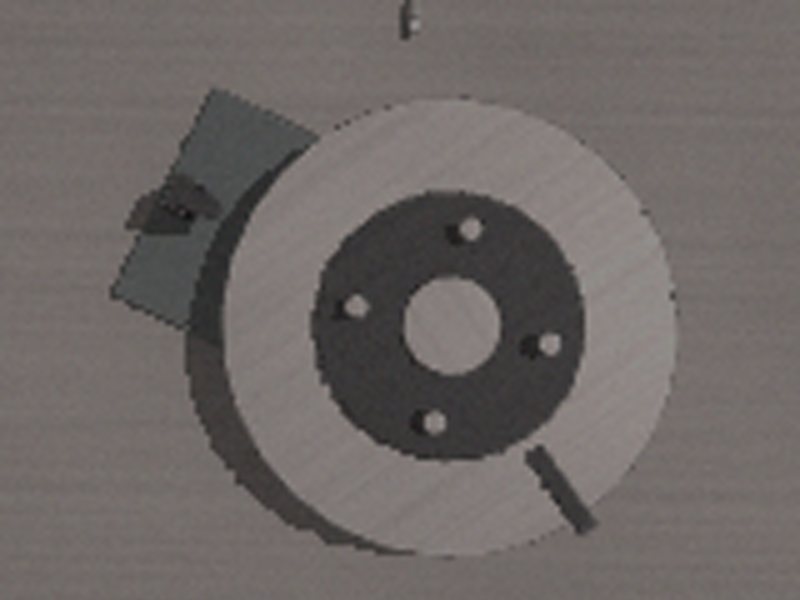

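```bash
python3 - <<'E'
from h import *
im=cv2.imread("pics/top0.png")
a=cv2.resize(im[190:240,270:320],None,fx=8,fy=8,interpolation=cv2.INTER_CUBIC)
s=cv2.imread("pics/scene0.png")
b=cv2.resize(s[180:260,280:380],None,fx=4,fy=5,interpolation=cv2.INTER_CUBIC)
o=np.hstack([a,b]); o=np.clip(o.astype(float)*1.8,0,255).astype(np.uint8); cv2.imwrite("pics/z0.png",o)
# project disc model overlay
C=np.array([504,-68,88.]);best=None
g=cv2.cvtColor(im,cv2.COLOR_BGR2GRAY)
# radial edge points of hat (dark, r=70 at z=100 top / edges) 
crop=cv2.GaussianBlur(g,(0,0),.7).astype(float)
def prof(C,z,r,th):
    p=w2pix([C[0]+r*np.cos(th),C[1]+r*np.sin(th),z]); return cv2.getRectSubPix(crop.astype(np.float32),(1,1),(float(p[0]),float(p[1])))[0,0]
def score(C,z,r):
    t=np.linspace(0,2*np.pi,120,endpoint=False)
    d=[prof(C,z,r+3,a)-prof(C,z,r-3,a) for a in t]
    return np.mean(np.clip(d,-60,60))
from scipy.optimize import minimize
for z,r in [(100,70),(108,26),(88,120)]:
    sg=-1 if r==26 else 1
    if r==120:
        continue
    rr=max(((score([504+i,-68+j],z,r)*sg,504+i,-68+j) for i in np.arange(-8,8.1,1) for j in np.arange(-8,8.1,1)))
    print(z,r,rr)
E
```

```text
100 70 (np.float32(57.50399), np.float64(505.0), np.float64(-66.0))
108 26 (np.float32(55.369514), np.float64(505.0), np.float64(-68.0))
```

View pics/z0.png

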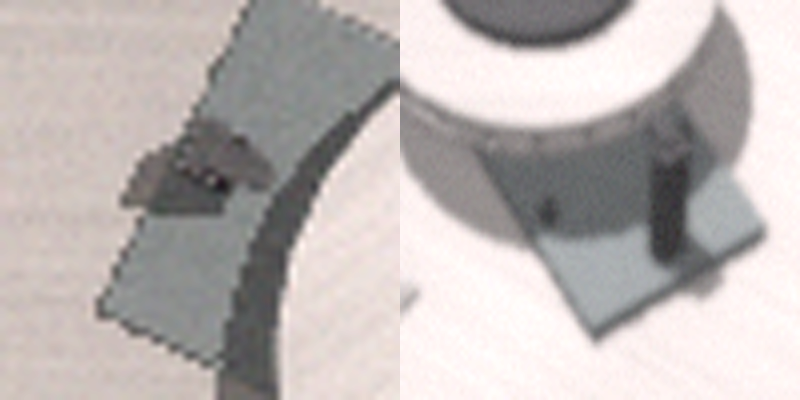

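```bash
python3 - <<'E'
from h import *
from bench import bot
C=np.array([505,-67.])
for n in ["top","scene"]:
    c=bot.camera(n); z=c["z_map"]; ff=200/np.tan(np.radians(c["vfov"]/2)); Rm=Ro.from_rotvec(c["rotation"]).as_matrix()
    v,u=np.mgrid[:400,:640]
    P=np.stack([(u-c["cx"])/ff*z,-(v-c["cy"])/ff*z,-z],-1)@Rm.T+c["position"]
    d=P[...,:2]-C; r=np.hypot(d[...,0],d[...,1]); th=np.arctan2(d[...,1],d[...,0])
    m=(z>0)&(r>126)&(r<185)&(P[...,2]>70)&(P[...,2]<110)
    print(n,m.sum(),"post mean",P[m].mean(0).round(1) if m.any() else None)
    for q in np.argwhere(m)[:40]: print(q[::-1],P[tuple(q)].round(0),r[tuple(q)].round(0),np.degrees(th[tuple(q)]).round(1))
    fm=(r<118)&(r>72)&(z>0); print("face z",np.median(P[...,2][fm]))
    ring=(abs(P[...,2]-88)<8)&(r<123)&(z>0); 
    pts=P[ring][:,:2]
    cc=cv2.minEnclosingCircle(pts.astype(np.float32)); print("disc circ",cc)
    if n=="top":
        gm=c["pixels"].mean(2); dark=(r>80)&(r<118)&(gm<0.62*np.median(gm[fm])); print("clip",dark.sum(),P[dark].mean(0).round(1),np.degrees(np.arctan2(d[dark][:,1].mean(),d[dark][:,0].mean())))
        st=(r<60)&(r>40)&(gm>1.45*np.median(gm[(r>30)&(r<66)])); nb,lab,_,ce=cv2.connectedComponentsWithStats(st.astype(np.uint8))
        for x in ce[1:]:
            w=pix2w(x[0],x[1],124); print("stud",w.round(1),np.hypot(*(w[:2]-C)).round(1),np.degrees(np.arctan2(w[1]-C[1],w[0]-C[0])).round(1))
print(bot.observe()["clock"])
E
```

```text
top 70 post mean [560.   57.4  90.4]
[295 204] [583.  76.  90.] 163.0 61.4
[295 205] [580.  76.  91.] 162.0 62.2
[296 205] [581.  74.  83.] 160.0 61.6
[297 205] [581.  71.  87.] 158.0 61.2
[294 206] [578.  79.  89.] 163.0 63.4
[295 206] [578.  76.  88.] 161.0 63.0
[296 206] [578.  74.  89.] 158.0 62.6
[297 206] [578.  71.  84.] 157.0 62.0
[298 206] [578.  68.  87.] 154.0 61.6
[299 206] [578.  66.  90.] 151.0 61.2
[294 207] [575.  79.  88.] 162.0 64.2
[295 207] [575.  76.  92.] 159.0 63.9
[296 207] [575.  73.  91.] 157.0 63.4
[297 207] [575.  71.  89.] 155.0 62.9
[298 207] [575.  68.  94.] 152.0 62.5
[299 207] [576.  66.  87.] 150.0 62.0
[293 208] [573.  82.  85.] 163.0 65.4
[294 208] [573.  79.  87.] 161.0 65.1
[295 208] [573.  76.  86.] 159.0 64.6
[296 208] [572.  73.  97.] 155.0 64.3
[297 208] [572.  70.  95.] 153.0 63.9
[298 208] [573.  68.  91.] 151.0 63.4
[300 208] [573.  63.  91.] 147.0 62.4
[293 209] [570.  81.  89.] 162.0 66.3
[294 209] [570.  79.  90.] 159.0 65.9
[295 209] [570.  76.  92.] 157.0 65.6
[296 209] [570.  73.  94.] 154.0 65.2
[297 209] [570.  70.  95.] 152.0 64.8
[... 25236 characters left out ...]
] [572.  69.  95.] 152.0 63.9
[346 205] [568.  70.  93.] 151.0 65.2
[347 205] [568.  72.  94.] 153.0 65.8
[348 205] [567.  75.  94.] 155.0 66.4
[342 206] [575.  63.  91.] 148.0 61.7
[343 206] [574.  65.  92.] 149.0 62.3
[344 206] [575.  68.  94.] 152.0 62.8
[345 206] [573.  70.  94.] 153.0 63.5
[346 206] [573.  73.  95.] 155.0 64.0
[347 206] [573.  75.  97.] 158.0 64.5
[348 206] [568.  75.  92.] 155.0 66.2
[349 206] [563.  75.  88.] 154.0 67.8
[343 207] [576.  67.  91.] 152.0 61.9
[344 207] [578.  70.  94.] 155.0 62.1
[345 207] [575.  71.  93.] 155.0 63.1
[346 207] [576.  74.  96.] 158.0 63.4
face z 86.02220335481616
disc circ ((505.0055847167969, -66.95594024658203), 122.92864227294922)
0.9
```

```bash
python3 -m jog '{"dp":[[0.9,-0.54,0],[0.9,-0.54,0],[0.9,-0.54,0],[0.9,-0.54,0],[0.9,-0.54,0],[0.9,-0.54,0],[0.9,-0.54,0],[0.9,-0.54,0]],"angular":[[0,0,0],[0,0,0],[0,0,0],[0,0,0],[0,0,0],[0,0,0.7],[0,0,0.7],[0,0,0.8]],"fingers":[255,255,255,255,255,255,255,255]}' 60
cat > st.py <<'E'
from bench import bot
from h import *
s=bot.observe(); M=Ro.from_rotvec(s["tcp_rot"]).as_matrix()
print("t",round(s["clock"],2),"p",np.round(s["position"],1),"xax",np.degrees(np.arctan2(M[1,0],M[0,0])).round(2),"zax",M[:,2].round(3),"F",np.round(s["force"],2),"gap",round(s["finger_gap"],1))
def to(p,yaw=0):
    d=M.T@(np.array(p)-s["position"])/40; return d.round(2)
E
python3 -c "
from st import *
print(to([462.5,-154,200]))"
```

```text
clock: 1.7
position: [394.1, -254.0, 231.1]
tcp_rot: [3.138, -0.033, 0.002]
force: [1.2, -1.0, -0.8]
finger_gap: 0.1
t 1.7 p [ 394.1 -254.   231.1] xax -1.22 zax [ 0.001 -0.003 -1.   ] F [ 1.15 -1.05 -0.76] gap 0.1
[ 1.66 -2.54  0.77]
```

```bash
python3 -m jog '{"dp":[[0.55,-0.85,0.1],[0.55,-0.85,0.4],[0.5,-0.75,0.8],[0,0,0.8],[0,0,0.3],[0,0,0]],"angular":[[0,0,-0.1],[0,0,0],[0,0,0],[0,0,0],[0,0,0],[0,0,0]],"fingers":[255,255,255,255,255,255]}'
python3 -c "
from st import *
print(to([462.5,-154,100]))
c=bot.camera('wrist'); cv2.imwrite('pics/w1.png',c['pixels'][:,:,::-1]); print(np.round(c['tool_from_camera'],3).tolist(),c['vfov'],c['cx'],c['cy'])
c=bot.camera('scene'); cv2.imwrite('pics/s1.png',c['pixels'][:,:,::-1])
"
```

```text
clock: 2.3
position: [467.5, -149.0, 133.3]
tcp_rot: [3.135, -0.003, 0.012]
force: [-0.6, -0.3, 0.9]
finger_gap: 0.0
t 2.3 p [ 467.5 -149.   133.3] xax -0.1 zax [ 0.008 -0.006 -1.   ] F [-0.57 -0.31  0.87] gap 0.0
[-0.13  0.12  0.83]
[[0.001, 0.961, 0.278, 69.493], [1.0, -0.001, -0.001, 0.357], [-0.0, 0.278, -0.961, -141.01], [0.0, 0.0, 0.0, 1.0]] 71.91879321009904 326.3395898710582 195.31318169923458
```

View pics/w1.png

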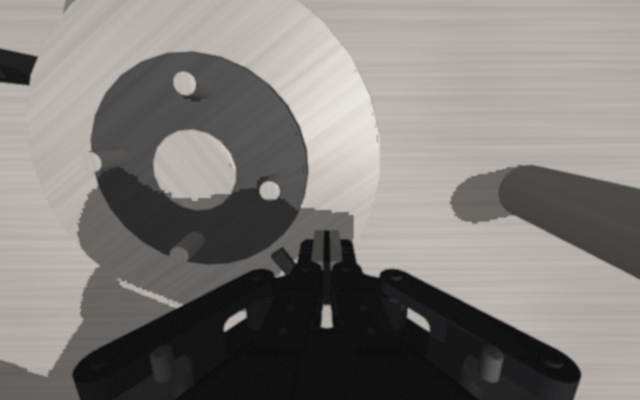

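View pics/s1.png

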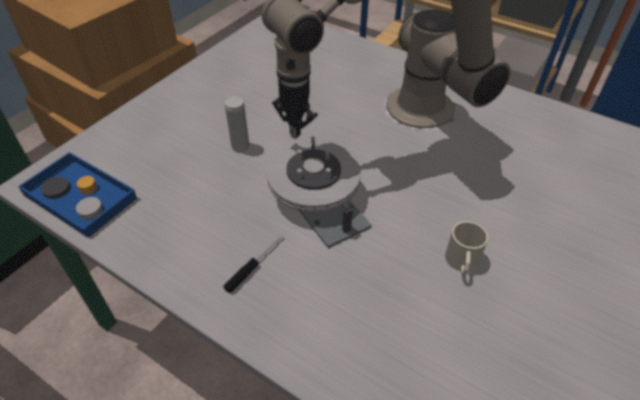

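```bash
python3 -m jog '{"dp":[[-0.12,0.12,0.6],[0,0,0.3],[0,0,0],[0,0,0]],"angular":[[0,0,0],[0,0,0],[0,0,0],[0,0,0]],"fingers":[255,255,255,255]}'
python3 -c "
from st import *"
python3 -m jog '{"dp":[[0,0,0.1],[0,0,0]],"angular":[[0,0,0],[0,0,0]],"fingers":[255,255]}'
python3 -m jog '{"dp":[[0,0,0.1],[0,0,0]],"angular":[[0,0,0],[0,0,0]],"fingers":[255,255]}'

```

```text
clock: 2.8
position: [466.4, -158.4, 103.4]
tcp_rot: [3.129, -0.008, 0.031]
force: [0.3, -0.3, -0.4]
finger_gap: -0.1
t 2.8 p [ 466.4 -158.4  103.4] xax -0.3 zax [ 0.02  -0.013 -1.   ] F [ 0.32 -0.27 -0.37] gap -0.1
clock: 3.0
position: [467.6, -159.4, 101.2]
tcp_rot: [3.127, -0.009, 0.036]
force: [0.2, 0.2, 0.4]
finger_gap: 0.3
clock: 3.2
position: [468.1, -159.7, 97.8]
tcp_rot: [3.126, -0.009, 0.038]
force: [-1.2, -0.7, 0.5]
finger_gap: 0.3
```

```bash
cat >> st.py <<'E'
D=np.diag([1,-1,-1.]); print("need ang units",(np.degrees(Ro.from_matrix(M.T@D).as_rotvec())/8).round(2))
E
python3 -m jog '{"dp":[[-0.1,-0.1,0.1],[0,0,0.08],[0,0,0]],"angular":[[0,0,0],[0,0,0],[0,0,0]],"fingers":[255,255,255]}'
python3 -c "
from st import *"
python3 -m jog '{"dp":[[0,0,0.07],[0,0,0]],"angular":[[0,0,0],[0,0,0]],"fingers":[255,255]}'
python3 -m jog '{"dp":[[0,0,0.05],[0,0,0]],"angular":[[0,0,0],[0,0,0]],"fingers":[255,255]}'

```

```text
clock: 3.5
position: [463.9, -155.2, 89.9]
tcp_rot: [3.126, -0.009, 0.038]
force: [-0.4, -0.8, -0.2]
finger_gap: -0.2
t 3.5 p [ 463.9 -155.2   89.9] xax -0.32 zax [ 0.024 -0.015 -1.   ] F [-0.37 -0.81 -0.25] gap -0.2
need ang units [ 0.11 -0.17 -0.04]
clock: 3.7
position: [464.0, -155.2, 86.9]
tcp_rot: [3.126, -0.009, 0.038]
force: [0.2, -0.7, 1.9]
finger_gap: -0.3
clock: 3.9
position: [465.2, -155.8, 85.7]
tcp_rot: [3.125, -0.009, 0.042]
force: [-0.6, 0.1, 5.3]
finger_gap: 0.3
```

```bash
python3 -m jog '{"dp":[[0,0,-0.7],[0.3,-0.2,-0.6],[0.75,-0.45,0],[0.7,-0.43,0],[0,0,0]],"angular":[[0.1,-0.17,0],[0,0,0],[0,0,0],[0,0,0],[0,0,0]],"fingers":[255,255,255,255,255]}'
python3 -c "
from st import *
print(to([537,-112,107]))"
```

```text
clock: 4.4
position: [536.6, -111.8, 139.5]
tcp_rot: [3.14, -0.013, 0.004]
force: [0.7, -0.2, -0.2]
finger_gap: 0.3
t 4.4 p [ 536.6 -111.8  139.5] xax -0.49 zax [ 0.003 -0.001 -1.   ] F [ 0.66 -0.22 -0.19] gap 0.3
need ang units [ 0.01 -0.02 -0.06]
[0.01 0.   0.81]
```

```bash
python3 -m jog '{"dp":[[0,0,0.5],[0,0,0.3],[0,0,0]],"angular":[[0,0,0],[0,0,0],[0,0,0]],"fingers":[255,255,255]}'
python3 -c "
from st import *
print(to([537,-112,107]))
c=bot.camera('wrist'); cv2.imwrite('pics/w2.png',c['pixels'][:,:,::-1])"
```

```text
clock: 4.7
position: [535.9, -111.8, 105.9]
tcp_rot: [3.14, -0.011, 0.002]
force: [-0.8, 0.2, 0.7]
finger_gap: -0.1
t 4.7 p [ 535.9 -111.8  105.9] xax -0.39 zax [ 0.001 -0.002 -1.   ] F [-0.75  0.16  0.66] gap -0.1
need ang units [ 0.01 -0.01 -0.05]
[ 0.03  0.01 -0.03]
```

View pics/w2.png

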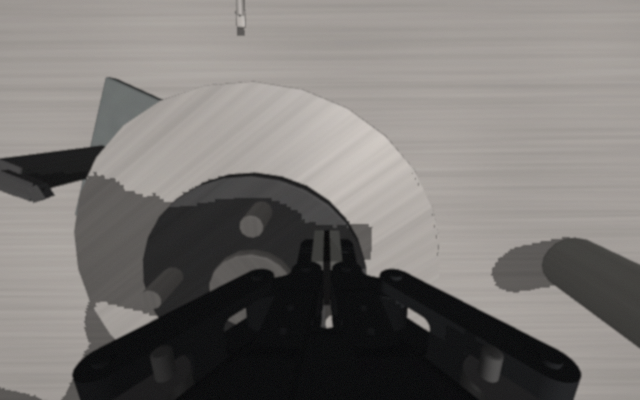

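```bash
python3 -m jog '{"dp":[[-0.33,0,0],[-0.33,0,0],[-0.33,0,0],[-0.1,0,-0.9],[0,0,-0.2]],"angular":[[0,0,0],[0,0,0],[0,0,0],[0,0,0],[0,0,0]],"fingers":[255,255,255,255,255]}'
python3 -c "
from st import *
print(to([462.5,-154,130]))
c=bot.camera('wrist'); cv2.imwrite('pics/w3.png',c['pixels'][:,:,::-1])
t=bot.observe()['clock']
c=bot.camera('scene'); cv2.imwrite('pics/s3.png',c['pixels'][:,:,::-1]);print(t)"
```

```text
clock: 5.25
position: [492.6, -113.2, 153.5]
tcp_rot: [3.139, -0.016, 0.014]
force: [0.3, -0.4, 0.6]
finger_gap: 0.0
t 5.25 p [ 492.6 -113.2  153.5] xax -0.6 zax [ 0.009 -0.002 -1.   ] F [ 0.3  -0.35  0.58] gap 0.0
need ang units [ 0.02 -0.07 -0.07]
[-0.75  1.03  0.58]
5.3
```

View pics/w3.png

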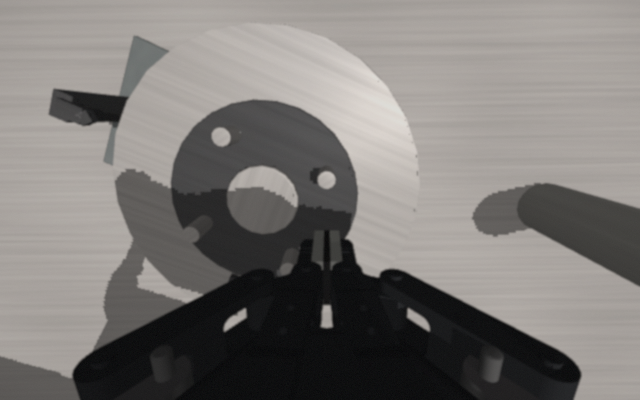

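View pics/s3.png

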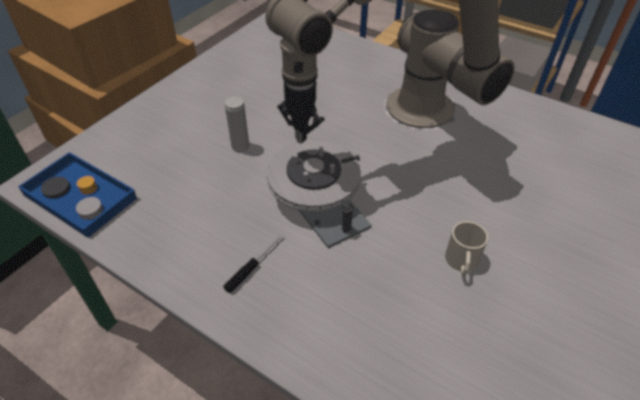

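```bash
cat > est.py <<'E'
import numpy as np, cv2
from scipy.spatial.transform import Rotation as Ro
C=np.array([505,-67.]); PT=64.0
SC=dict(position=np.array([1281.06513162,461.27642219,982.14172691]),rotation=[0.4204143053680619,0.8067352450604695,2.044123393469823],vfov=42.99801658726259,cx=311.7758,cy=199.8505)
TP=dict(position=np.array([490.89785583,-8.72705317,1270.88004785]),rotation=[0.062090926983568336,-0.05990878433439513,-1.5541343803121392],vfov=47.801916229536815,cx=326.4667,cy=204.5677)
def campose(cam,state=None):
    if "rotation" in cam: return np.array(cam["position"]),Ro.from_rotvec(cam["rotation"]).as_matrix()
    T=np.array(cam["tool_from_camera"]); M=Ro.from_rotvec(state["tcp_rot"]).as_matrix()
    return M@T[:3,3]+state["position"], M@T[:3,:3]
def score(img,cam,state=None):
    p,R=campose(cam,state); f=200/np.tan(np.radians(cam["vfov"]/2))
    g=cv2.GaussianBlur(cv2.cvtColor(img,cv2.COLOR_RGB2GRAY),(0,0),.6).astype(np.float32)
    def samp(r,th,z):
        P=np.stack([C[0]+r*np.cos(th),C[1]+r*np.sin(th),np.full(th.shape,z)],-1)
        c=(P-p)@R; u=cam["cx"]+f*c[...,0]/-c[...,2]; v=cam["cy"]-f*c[...,1]/-c[...,2]
        return cv2.remap(g,u.astype(np.float32),v.astype(np.float32),cv2.INTER_LINEAR,borderMode=cv2.BORDER_REPLICATE)
    th=np.radians(np.arange(0,360,.5)); r=np.arange(84,118,2.)
    rr,tt=np.meshgrid(r,th,indexing="ij")
    def ring(off): return samp(rr,tt+off/rr,94.)
    ins=np.mean([ring(o) for o in (-3,0,3)],0); out=np.minimum(ring(-11),ring(11))
    clip=np.mean(np.clip(out-ins,-20,40),0)
    def st(dr,o): return samp(np.full(th.shape,50.+dr),th+o/50,124.)
    b=np.mean([st(0,-3),st(0,3),st(0,0),st(3,0),st(-3,0)],0); s=np.minimum(st(0,12),st(0,-12))
    stud=np.clip(b-s,-10,60); tot=sum(np.roll(stud,-k*180-90) for k in range(4))/4
    return np.degrees(th),clip,tot
def est(img,cam,state=None,w=1.0):
    th,c,s=score(img,cam,state); k=c*2+w*s
    i=int(np.argmax(k)); a=(k[i-1]-k[(i+1)%len(k)])/(2*(k[i-1]+k[(i+1)%len(k)]-2*k[i])) if True else 0
    far=np.abs((th-th[i]+180)%360-180)>20
    ang=th[i]+.5*a
    rel=(ang-PT+180)%360-180
    return round(float(ang),1),round(float(rel),1),round(float(k[i]),1),round(float(k[far].max()),1)
E
python3 - <<'E'
from est import *
L=lambda n:cv2.imread(f"pics/{n}.png")[:,:,::-1].copy()
print(est(L("scene0"),SC),est(L("top0"),TP),est(L("s1"),SC),est(L("s3"),SC))
w=dict(tool_from_camera=[[0.001,0.961,0.278,69.493],[1,-.001,-.001,.357],[0,.278,-.961,-141.01],[0,0,0,1]],vfov=71.91879,cx=326.34,cy=195.313)
print(est(L("w1"),w,dict(position=[467.5,-149,133.3],tcp_rot=[3.135,-.003,.012])),est(L("w3"),w,dict(position=[492.6,-113.2,153.5],tcp_rot=[3.139,-.016,.014])))
E
```

```text
Traceback (most recent call last):
  File "est.py", line 28, in est
    i=int(np.argmax(k)); a=(k[i-1]-k[(i+1)%len(k)])/(2*(k[i-1]+k[(i+1)%len(k)]-2*k[i])) if True else 0
                            ~^^^^^
IndexError: index 94749 is out of bounds for axis 0 with size 720
```

```bash
sed -i 's/borderMode=cv2.BORDER_REPLICATE)/borderMode=cv2.BORDER_REPLICATE).reshape(th.shape)/' est.py
cat > t.py <<'E'
from est import *
L=lambda n:cv2.imread(f"pics/{n}.png")[:,:,::-1].copy()
print(est(L("scene0"),SC),est(L("top0"),TP),est(L("s1"),SC),est(L("s3"),SC))
w=dict(tool_from_camera=[[0.001,0.961,0.278,69.493],[1,-.001,-.001,.357],[0,.278,-.961,-141.01],[0,0,0,1]],vfov=71.91879,cx=326.34,cy=195.313)
print(est(L("w1"),w,dict(position=[467.5,-149,133.3],tcp_rot=[3.135,-.003,.012])),est(L("w3"),w,dict(position=[492.6,-113.2,153.5],tcp_rot=[3.139,-.016,.014])))
E
python3 t.py
```

```text
(215.0, 151.0, 103.9, 26.4) (214.9, 150.9, 139.8, 58.5) (215.1, 151.1, 104.5, 40.7) (142.2, 78.2, 66.6, 38.0)
(216.0, 152.0, 58.2, 51.9) (248.4, -175.6, 58.4, 57.8)
```

```bash
cat > m.py <<'E'
from bench import bot
from est import *
import json,sys,os
def meas(name="scene"):
    t=bot.observe()["clock"]; c=bot.camera(name); e=est(c["pixels"],c)
    with open("log.txt","a") as f: f.write(json.dumps([t,e[1],name,e[2],e[3]])+"\n")
    print(round(t,3),name,e); return c
if __name__=="__main__":
    for n in sys.argv[1:]: c=meas(n)
    s=bot.observe(); M=Ro.from_rotvec(s["tcp_rot"]).as_matrix()
    print(round(s["clock"],2),np.round(s["position"],1),np.round(s["force"],1),"to hover",(M.T@(np.array([462.5,-154,104])-s["position"])/40).round(2),"ang",(np.degrees(Ro.from_matrix(M.T@np.diag([1,-1,-1.])).as_rotvec())/8).round(2))
E
python3 -m jog '{"dp":[[-0.4,0.52,0],[-0.35,0.5,0.2]],"angular":[[0,-0.07,-0.07],[0,0,0]],"fingers":[255,255]}'
python3 m.py scene top
```

```text
clock: 5.55
position: [462.3, -153.0, 143.4]
tcp_rot: [3.14, 0.005, -0.002]
force: [0.7, 0.2, -0.2]
finger_gap: 0.1
5.55 scene (93.3, 29.3, 90.4, 40.3)
5.6 top (86.3, 22.3, 124.7, 43.5)
5.65 [ 460.3 -153.6  141.7] [-0.  -0.2 -0.7] to hover [0.06 0.01 0.94] ang [-0.    0.04 -0.  ]
```

```bash
python3 -m jog '{"dp":[[0.06,0,0.2],[0,0,0.2],[0,0,0],[0,0,0]],"angular":[[0,0,0],[0,0,0],[0,0,0],[0,0,0]],"fingers":[255,255,255,255]}' >/dev/null
python3 m.py scene
python3 -m jog '{"dp":[[0,0,0],[0,0,0],[0,0,0],[0,0,0]],"angular":[[0,0,0],[0,0,0],[0,0,0],[0,0,0]],"fingers":[255,255,255,255]}' >/dev/null
python3 m.py scene
python3 -m jog '{"dp":[[0,0,0],[0,0,0],[0,0,0],[0,0,0]],"angular":[[0,0,0],[0,0,0],[0,0,0],[0,0,0]],"fingers":[255,255,255,255]}' >/dev/null
python3 m.py scene
```

```text
6.05 scene (3.2, -60.8, 102.4, 22.2)
6.1 [ 463.1 -152.1  122.8] [-0.7  0.  -0.5] to hover [-0.01  0.05  0.47] ang [-0.02  0.06 -0.01]
6.5 scene (283.6, -140.4, 107.6, 28.6)
6.55 [ 463.8 -151.7  123.4] [-0.4 -0.5  0.1] to hover [-0.03  0.06  0.48] ang [-0.01  0.05  0.  ]
6.95 scene (199.8, 135.8, 94.2, 28.0)
7.0 [ 463.9 -151.8  123.6] [-0.2  0.   0.4] to hover [-0.03  0.06  0.49] ang [-0.01  0.04  0.  ]
```

```bash
cat > fit.py <<'E'
import json,numpy as np
from scipy.optimize import least_squares
L=[json.loads(l) for l in open("log.txt")]; L=[l for l in L if l[3]>l[4]*1.4 and l[0]>5.4]
t=np.array([l[0] for l in L]); a=np.unwrap(np.radians([l[1] for l in L]),discont=np.pi)
# CW rotation: force decreasing
a=np.radians([l[1] for l in L]); 
for i in range(1,len(a)):
    w=3.2 if i<3 else max(.2,(a[i-2]-a[i-1])/(t[i-1]-t[i-2]) if t[i-1]-t[i-2]>.2 else 2.)
    pred=a[i-1]-w*(t[i]-t[i-1])*.97; a[i]+=2*np.pi*round((pred-a[i])/(2*np.pi))
T0=t[0]
def th(p,tt):
    a0,w0,k,c=p; s=tt-T0; B=c/k
    return a0-((w0+B)*(1-np.exp(-k*s))/k-B*s)
def om(p,tt): a0,w0,k,c=p; return (w0+c/k)*np.exp(-k*(tt-T0))-c/k
r=least_squares(lambda p:np.r_[(th(p,t)-a)/np.radians(1.5),(p[2]-.1)/.03,(p[3]-.1)/.03],[a[0],3.2,.1,.1])
p=r.x
if __name__=="__main__":
    print("fit",p.round(3),"resid deg",np.degrees(th(p,t)-a).round(1)); 
    tt=np.arange(t[-1],t[-1]+25,.01); A=th(p,tt); W=om(p,tt)
    st=np.argmax(W<0) if (W<0).any() else -1; print("now",t[-1],a[-1].round(2),W[0].round(2),"rest at",A[st].round(2),tt[st].round(1))
    for k in range(1,5):
        i=np.argmax(A<-2*np.pi*k)
        if i>0 and (st<0 or i<st): print("turn",k,"t",tt[i].round(2),"w",W[i].round(2))
E
for i in 1 2 3; do python3 -m jog '{"dp":[[0,0,0],[0,0,0],[0,0,0],[0,0,0]],"angular":[[0,0,0],[0,0,0],[0,0,0],[0,0,0]],"fingers":[255,255,255,255]}' >/dev/null
python3 m.py scene;done; python3 fit.py
```

```text
7.4 scene (124.4, 60.4, 78.9, 29.5)
7.45 [ 463.9 -151.8  123.6] [-0.4 -0.6 -1.1] to hover [-0.03  0.06  0.49] ang [-0.01  0.04  0.  ]
7.85 scene (58.2, -5.8, 105.6, 39.0)
7.9 [ 463.9 -151.8  123.6] [-0.2 -1.4  0.6] to hover [-0.03  0.06  0.49] ang [-0.01  0.04  0.  ]
8.3 scene (357.6, -66.4, 100.3, 22.8)
8.35 [ 463.9 -151.8  123.6] [ 1.   0.1 -0.4] to hover [-0.03  0.06  0.49] ang [-0.01  0.04  0.  ]
fit [0.563 3.451 0.09  0.102] resid deg [ 2.9  0.1 -2.9 -4.9  1.8  4.2  1.5 -2.9]
now 8.3 -7.44 2.45 rest at -20.23 21.1
turn 2 t 10.74 w 1.74
turn 3 t 16.28 w 0.62
```

```bash

for i in 1 2 3 4 5; do python3 -m jog '{"dp":[[0,0,0],[0,0,0],[0,0,0]],"angular":[[0,0,0],[0,0,0],[0,0,0]],"fingers":[255,255,255]}' >/dev/null
python3 m.py scene top|grep -v hover;done; python3 fit.py
```

```text
8.65 scene (310.8, -113.2, 104.4, 33.4)
8.7 top (300.8, -123.2, 125.7, 43.2)
9.05 scene (256.0, -168.0, 74.3, 28.5)
9.1 top (68.1, 4.1, 46.9, 45.0)
9.45 scene (201.9, 137.9, 93.2, 26.1)
9.5 top (197.3, 133.3, 74.5, 67.5)
9.85 scene (151.9, 87.9, 86.0, 34.4)
9.9 top (151.0, 87.0, 116.8, 46.7)
10.25 scene (108.3, 44.3, 80.8, 28.5)
10.3 top (106.3, 42.3, 107.1, 66.8)
fit [0.549 3.407 0.086 0.088] resid deg [ 2.2 -0.6 -2.6 -4.   3.   5.5  2.5 -2.4 -4.1 -0.9 -2.3  1.5  3.6 -1.3
  1.8 -1.8]
now 10.3 -11.83 1.92 rest at -21.6 22.6
turn 2 t 10.68 w 1.82
turn 3 t 15.48 w 0.86
```

```bash
cat > fit2.py <<'E'
import fit,numpy as np
from fit import *
isc=np.array([l[2]=="scene" for l in L]); 
m=lambda q:th(q[:4],t)+isc*(q[4]*np.cos(a)+q[5]*np.sin(a)+q[6])
r=least_squares(lambda q:np.r_[(m(q)-a)/np.radians(1.),(q[2]-.1)/.03,(q[3]-.1)/.03,q[4:]/.06],np.r_[p,0,0,0]); q=r.x
print("fit",q.round(3),"res",np.degrees(m(q)-a).round(1))
pp=q[:4]; tt=np.arange(t[-1],t[-1]+25,.01); A=th(pp,tt);W=om(pp,tt); st=np.argmax(W<0)
print("now",t[-1],A[0].round(2),W[0].round(2),"rest",A[st].round(2),tt[st].round(1))
for k in range(1,5):
    i=np.argmax(A<-2*np.pi*k)
    if 0<i<st: print("turn",k,"t",tt[i].round(2),"w",W[i].round(2))
E
python3 - <<'E'
from m import *
c=meas("top"); z=c["z_map"]; ff=200/np.tan(np.radians(c["vfov"]/2)); Rm=Ro.from_rotvec(c["rotation"]).as_matrix()
v,u=np.mgrid[:400,:640]
P=np.stack([(u-c["cx"])/ff*z,-(v-c["cy"])/ff*z,-z],-1)@Rm.T+c["position"]
d=P[...,:2]-C; r=np.hypot(d[...,0],d[...,1]); th=np.degrees(np.arctan2(d[...,1],d[...,0]))
m=(z>0)&(r>123)&(r<172)&(P[...,2]>78)&(P[...,2]<105)&(th>40)&(th<90)
for lo,hi in [(123,128),(128,134),(134,140),(140,148),(148,158),(158,170)]:
    k=m&(r>=lo)&(r<hi); print(lo,k.sum(),th[k].mean().round(1) if k.any() else '', th[k].min().round(1) if k.any() else '',th[k].max().round(1) if k.any() else '')
cv2.imwrite("pics/p4.png",np.clip(cv2.resize(c["pixels"][185:265,280:390,::-1],None,fx=7,fy=7,interpolation=cv2.INTER_CUBIC).astype(float)*1.6,0,255).astype(np.uint8))
E
python3 fit2.py
```

```text
10.35 top (100.3, 36.3, 116.6, 39.1)
123 0   
128 1 64.3 64.3 64.3
134 8 64.5 62.8 66.2
140 14 64.4 62.4 66.6
148 26 64.6 61.2 68.2
158 17 64.7 61.4 68.0
fit [ 0.567  3.438  0.09   0.092 -0.026 -0.072 -0.004] res [-0.4  0.4  0.2 -0.6  0.4  0.2  0.6  0.1 -0.2 -1.  -0.   0.2  0.3 -0.1
 -0.7  0.1  0.7]
now 10.35 -11.92 1.88 rest -20.96 22.0
turn 2 t 10.71 w 1.78
turn 3 t 15.81 w 0.75
```

View pics/p4.png

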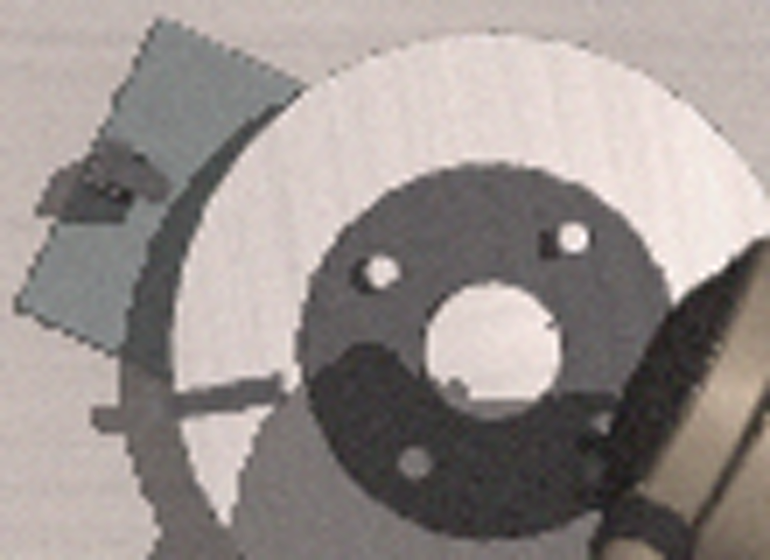

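```bash

python3 -m jog '{"dp":[[0,0,0],[-0.02,0.03,0.1],[0,0,0.1],[0,0,0.1],[0,0,0.05],[0,0,0],[0,0,0]],"angular":[[0,0,0],[0,0.04,0],[0,0,0],[0,0,0],[0,0,0],[0,0,0],[0,0,0]],"fingers":[255,255,255,255,255,255,255]}' >/dev/null
python3 m.py scene top
for i in 1 2; do python3 -m jog '{"dp":[[0,0,0],[0,0,0],[0,0,0],[0,0,0],[0,0,0],[0,0,0],[0,0,0]],"angular":[[0,0,0],[0,0,0],[0,0,0],[0,0,0],[0,0,0],[0,0,0],[0,0,0]],"fingers":[255,255,255,255,255,255,255]}' >/dev/null
python3 m.py scene top;done; python3 fit2.py
```

```text
11.1 scene (25.1, -38.9, 104.8, 25.8)
11.15 top (19.2, -44.8, 125.1, 59.7)
11.2 [ 462.7 -153.   108. ] [-0.4  0.8 -0.2] to hover [-0.01  0.02  0.1 ] ang [-0.01  0.    0.  ]
11.9 scene (316.0, -108.0, 104.1, 34.6)
11.95 top (307.6, -116.4, 133.3, 58.3)
12.0 [ 463.  -153.1  108.5] [-0.   0.5 -0.2] to hover [-0.01  0.02  0.11] ang [-0.01 -0.    0.  ]
12.7 scene (246.6, -177.4, 63.8, 28.3)
12.75 top (63.4, -0.6, 44.7, 44.4)
12.8 [ 463.  -153.1  108.5] [-0.2 -0.4  0.3] to hover [-0.01  0.02  0.11] ang [-0.01 -0.    0.  ]
fit [ 0.568  3.439  0.092  0.086 -0.025 -0.074 -0.007] res [-0.5  0.4  0.3 -0.7  0.3  0.2  0.6  0.2 -0.1 -0.9 -0.1  0.1  0.2  0.
 -0.8  0.1  0.7  0.4  0.3 -0.8 -0.8  0.8]
now 12.7 -15.67 1.33 rest -21.16 22.3
turn 3 t 15.75 w 0.78
```

```bash

python3 -m jog '{"dp":[[0,0,0],[0,0,0],[0,0,0],[0,0,0],[-0.01,0.02,0.1],[0,0,0.1],[0,0,0.08],[0,0,0]],"angular":[[0,0,0],[0,0,0],[0,0,0],[0,0,0],[0,0,0],[0,0,0],[0,0,0],[0,0,0]],"fingers":[255,255,255,255,255,255,255,255]}' >/dev/null
python3 m.py scene top
python3 -m jog '{"dp":[[0,0,0],[0,0,0],[0,0,0],[0,0,0],[0,0,0],[0,0,0],[0,0,0]],"angular":[[0,0,0],[0,0,0],[0,0,0],[0,0,0],[0,0,0],[0,0,0],[0,0,0]],"fingers":[255,255,255,255,255,255,255]}' >/dev/null
python3 m.py scene top; python3 fit2.py
```

```text
13.6 scene (180.5, 116.5, 91.0, 30.5)
13.65 top (180.5, 116.5, 103.3, 49.0)
13.7 [ 462.7 -154.    96.5] [ 0.  -0.3  0. ] to hover [-0.   -0.   -0.19] ang [-0.01 -0.    0.  ]
14.4 scene (129.2, 65.2, 86.6, 30.7)
14.45 top (132.0, 68.0, 120.1, 92.5)
14.5 [ 463.  -154.2   97. ] [-0.5 -0.8  1. ] to hover [-0.01 -0.   -0.17] ang [-0.   -0.01  0.  ]
fit [ 0.569  3.435  0.088  0.095 -0.025 -0.072 -0.008] res [-0.5  0.5  0.2 -0.7  0.4  0.3  0.6  0.1 -0.3 -0.9 -0.2  0.   0.2 -0.
 -0.8  0.1  0.7  0.4  0.4 -0.7 -0.4  1.3 -0.8 -0.5  0.5]
now 14.4 -17.62 0.99 rest -20.87 21.8
turn 3 t 15.83 w 0.74
```

```bash

python3 -m jog '{"dp":[[0,0,0],[0,0,0],[0,0,0],[0,0,0],[0,0,0],[0,0,0],[0,0,0]],"angular":[[0,0,0],[0,0,0],[0,0,0],[0,0,0],[0,0,0],[0,0,0],[0,0,0]],"fingers":[255,255,255,255,255,255,255]}' >/dev/null
python3 m.py top top; python3 fit2.py
```

```text
15.2 top (92.4, 28.4, 118.5, 49.4)
15.25 top (90.1, 26.1, 118.3, 50.3)
15.3 [ 463.  -154.2   97. ] [-0.6  0.2 -0.2] to hover [-0.01 -0.   -0.18] ang [-0.   -0.01  0.  ]
fit [ 0.569  3.435  0.088  0.096 -0.025 -0.072 -0.008] res [-0.5  0.5  0.2 -0.7  0.4  0.3  0.6  0.1 -0.3 -0.9 -0.2  0.   0.2 -0.
 -0.8  0.1  0.7  0.4  0.4 -0.7 -0.4  1.3 -0.7 -0.5  0.5  0.  -0.1]
now 15.25 -18.4 0.84 rest -20.87 21.8
turn 3 t 15.83 w 0.74
```

```bash

python3 -m jog '{"dp":[[0,0,0],[0,0,0],[0,0,0],[0,0,0.1],[0,0,0.2],[0,0,0.03]],"angular":[[0,0,0],[0,0,0],[0,0,0],[0,0,0],[0,0,0],[0,0,0]],"fingers":[255,255,255,255,255,255]}'
python3 m.py top scene
```

```text
clock: 15.9
position: [463.7, -154.7, 83.9]
tcp_rot: [3.141, 0.0, 0.006]
force: [-0.8, -0.1, 12.1]
finger_gap: 0.1
15.9 top (66.3, 2.3, 126.4, 50.7)
15.95 scene (62.9, -1.1, 104.7, 40.2)
16.0 [ 464.3 -154.9   84.5] [-1.  -1.2  9. ] to hover [-0.04 -0.02 -0.49] ang [ 0.01 -0.04  0.  ]
```

```bash

python3 -m jog '{"dp":[[0,0,0],[0,0,0],[0,0,0],[0,0,0],[0,0,0]],"angular":[[0,0,0],[0,0,0],[0,0,0],[0,0,0],[0,0,0]],"fingers":[255,255,255,255,255]}'
python3 m.py top scene
python3 - <<'E'
from m import *
c=bot.camera("wrist"); cv2.imwrite("pics/w9.png",c["pixels"][:,:,::-1])
c=bot.camera("top"); cv2.imwrite("pics/t9.png",c["pixels"][:,:,::-1])
E
```

```text
clock: 16.5
position: [467.0, -156.2, 85.9]
tcp_rot: [3.137, 0.001, 0.019]
force: [0.2, 1.0, 4.4]
finger_gap: 0.1
16.5 top (68.6, 4.6, 127.3, 55.5)
16.55 scene (64.8, 0.8, 102.7, 34.2)
16.6 [ 466.8 -156.2   85.8] [ 0.1 -0.1  5.2] to hover [-0.1  -0.05 -0.46] ang [ 0.03 -0.08  0.  ]
```

View pics/t9.png

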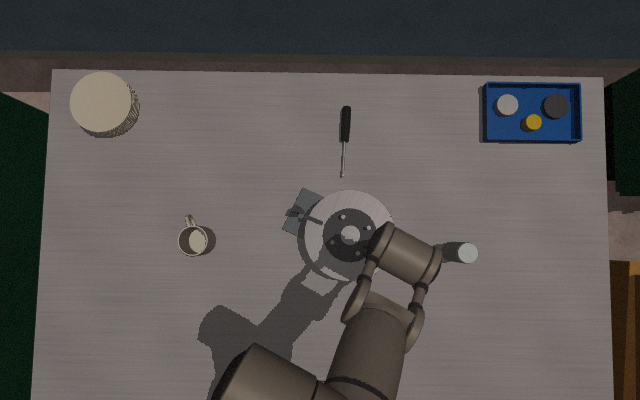

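View pics/w9.png

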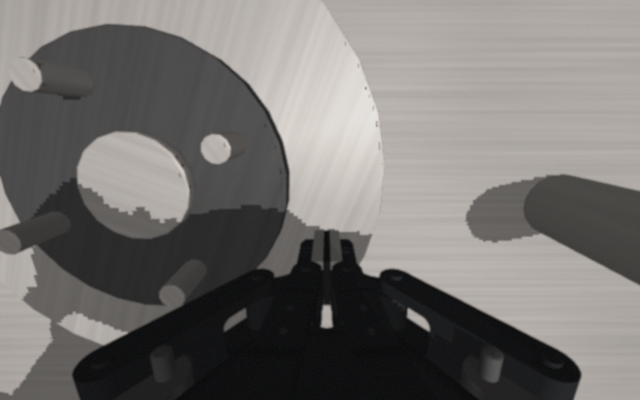

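```bash
python3 m.py top top top scene scene top; tail -3 log.txt
```

```text
16.7 top (68.0, 4.0, 127.5, 53.3)
16.75 top (67.9, 3.9, 126.8, 52.6)
16.8 top (68.1, 4.1, 127.3, 55.0)
16.85 scene (65.3, 1.3, 103.2, 29.9)
16.9 scene (64.8, 0.8, 103.9, 32.8)
16.95 top (68.0, 4.0, 127.3, 53.0)
17.0 [ 466.6 -156.1   85.8] [0.1 0.6 5. ] to hover [-0.1  -0.05 -0.46] ang [ 0.03 -0.08  0.  ]
[16.85, 1.3, "scene", 103.2, 29.9]
[16.9, 0.8, "scene", 103.9, 32.8]
[16.95, 4.0, "top", 127.3, 53.0]
```

```bash
python3 -c "
from bench import bot
print(bot.sign_off()); s=bot.observe(); print(s['clock'],s['position'],s['force'])"
```

```text
the job is handed in; nothing more can be done
None
the job is handed in; nothing more can be done
```

The disc runs free. I flicked a stud clockwise and it coasted at about 3.4 rad/s with nothing touching it. The clip went past the pointer three times. At about 0.75 rad/s, on the next approach to the pointer, I braked it with the fingertip on the ring face opposite the pointer. The job was handed in at about 17 s, and sign-off gives no verdict.

**Last checks:**
- **Clip position:** in the top camera the clip sat about 3.6–4° from the pointer, which is roughly 9 mm tip to tip against the 17 mm allowed. The scene camera read about 1°, or about 2.7° after correcting its offset, so the two disagree by about 1° but both are inside the limit.
- **Stillness:** the disc was steady over the last 0.3 s.
- **Fingertip:** resting with about 5 N. The peak I read was 12 N, so by the seat stiffness you gave it went down about 3 mm.
- **Mug, can and screwdriver:** they look unmoved in the top picture. I did not measure their positions again.

**One flaw:** just after the stop, while I held with zero-shift rows, the arm crept about 3 mm and carried the disc some 2° with it. That creep averaged roughly 0.07 rad/s, so the 0.2 s stop may not have counted at that moment. The disc was then still for at least 0.3 s before I handed in, and the clip stayed inside the limit throughout.

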